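# Release a scale's transit lock and zero it

### The job

Get the bench scale ready for weighing: with a fingertip, push its upright lever tab from the parked stop on the left, on past the half-way notch, to the far stop on the right (the mark with two dots), so that it stays there; then press the round key fully down and let it up again. Leave the oblong key alone, do not shove or lift the scale, and do not disturb the two brass weights, the loupe and the vial that stand beside it.

Things in the scene. Friction and masses are not known exactly. Their poses are not given: they have to be found in the camera images.
- scale: Grey bench scale, loose on a fixed stone slab whose top is 20 mm above the table; 5 kg, a level push of 20 N may slide it. Origin at slab height. x to its back, y to its left, z up; turned up to 0.32 rad. Housing x -130 to 110, y -120 to 120 mm, top 50 mm above the slab. Lever and keys on the front strip; steel pan at the back (x 5 to 105, y -100 to 100 mm, top 60 mm above the slab).
- lever (a joint): Lever angle about its upright pivot, rad: 0 = parked, left stop; 0.6 = half-way notch (one dot); 1.2 = right stop (two dots). Grows as the tab swings left to right along the front (counter-clockwise from above). Sprung: let go, it snaps to the nearest of the three; from 0.9 on it snaps to 1.2. Takes up to about 8 N at the tab. Starts at 0 to 0.04.
- lever_pivot (a point): Pivot of the lever on top of the housing, 50 mm above the slab, at (-35, +52) mm in the scale's x, y. At joint value q the arm points from here along the scale-frame direction (-cos(q - 0.6), -sin(q - 0.6)).
- lever_tab (a point): Centre of the black upright lever tab, 65 mm from the pivot, 80 mm above the slab: 28 mm long along the arm, 8 mm thick across it, 36 mm tall (62 to 98 mm above the slab); pushed on its flat side. Beside it only the housing top (50 mm above the slab) and, within 42 mm of the pivot, two low humps and two 17 mm high stop pins.
- zero_key_top (a point): Centre of the top of the round grey key, 22 mm across in a black housing, on the front strip at (-93, -35) mm in the scale's x, y, 72 mm above the slab. It is pressed straight down and springs back.
- zero_key (a joint): Travel of the round key, m: 0 = up, 0.006 = fully down (about 4 N).
- bar_key_top (a point): Centre of the top of the oblong grey key, 14 x 30 mm (long side along the scale's y), at (-93, -92) mm in the scale's x, y, 64 mm above the slab; not to be pressed.
- bar_key (a joint): Travel of the oblong key, m: 0 = up, 0.006 = fully down.
- weight_200_mid (a point): Centre of the larger brass weight, 29 mm across, 30 mm tall, loose on the slab left of the scale.
- weight_100_mid (a point): Centre of the smaller brass weight, 23 mm across, 24 mm tall, loose on the slab beside the scale.
- loupe_mid (a point): Centre of the black loupe, 38 mm across, 30 mm tall, loose on the slab left of the scale.
- vial0_mid (a point): Centre of the white sample vial, 26 mm across, 52 mm tall, loose and upright on the slab beside the scale.

How it is judged:
By the outcome, as a careful person would: the job done as asked, in the order asked, and still so for the second after the job is handed in, with the robot touching nothing.
It also fails if it takes over 48 s, if anything falls off the work surface, if the arm or the gripper's body presses on something with over 40 N, if the wrist force passes 120 N, or if a joint passes its speed limit or range.

### The arm

A 7-joint arm with a two-finger parallel gripper is mounted at the origin on a cart in front of the work surface, level with it; the furniture and walls round the work are solid. World frame = base frame: x ahead of the robot, y to its left, z up, the work surface at z = 0. Lengths are in mm, angles in rad, forces in N, time in s.
With the tool pointing down it reaches from about 425 to 800 mm from the base axis. Payload 8.3 kg.
Tool frame: the origin (TCP) lies between the finger pads; the fingertips stand 17 mm ahead of it and the grasp point (between the pads) lies 2 mm behind it; z points along the fingers, x is the direction in which the jaws open and shut, and the axes are right-handed (so a half turn about z gives the same grasp; the last joint's range is limited). The gripper opens to 85 mm and grips with 20 to 120 N. Pads are 22 mm wide; open, the fingers measure 114 mm over their backs; the gripper's body (76 mm by 85 mm) begins 54 mm behind the grasp point. The pads swing forward as they close: fully open they stand 13 mm farther back than shut.
Start: joints at [1.135, 0.383, 0.016, 1.37, -0.006, 1.388, -0.046], TCP at [227.675, -582.038, 248.279] pointing down, gripper open.
Joint ranges: [-2.95, 2.95], [-0.25, 2.06], [-1.52, 1.56], [0.18, 2.33], [-1.44, 4.58], [0.02, 2.06], [-3.01, 3.01]. Speed limits (rad/s): [2.39, 2.39, 3.01, 3.01, 3.14, 3.14, 3.14].

### API

Orientations are given as a unit quaternion [w, x, y, z].
In Python, from station import bot gives the robot as it stands.
- The arm moves only by the tool send_rows, never from a script. Its arguments are lists of equal length, an entry for each row: "offset": the shift along the tool's x, y, z in m, a list of three; "twist": the turn about the tool's z in rad. In form: {"offset": [[x, y, z], ...], "twist": [twist, ...]}. A call has 1 to 5 rows; each row shifts and turns the pose as measured when the row begins, along the tool's axes as they then stand; what a row does not reach is not made up. A row lasts 1/10 s, in which the tool goes at most 50 mm and 8.59 degrees, less where a joint would pass 70% of its speed; a pose out of reach is approached as far as the arm can. A call is refused whole if a number of a shift passes 0.05 or a number of a turn 0.15, either way. A call with a gripper value outside its range is refused whole. "grip" is the closure, from -1 (fully open) to 1 (shut), set as the call begins (left out, the last holds). The fingers move at their own pace and stop on an object; "grip_force" is the grip in N (left out, the last holds). Time passes only in rows, so rows that do not move let the fingers close. It gives the time, the measured TCP pose, the force and the opening at its end, in the units of the state.
- bot.sense(): the state, without advancing time (a new reading comes with each control period).
- bot.get_image(name): name is "scene" or "top" or "wrist"; returns the picture (400x640x3 uint8, blue, green, red); there is no depth.
- bot.camera_params(name): a dict with "fx", "fy", "cx", "cy" (pixels), "world_from_camera" (4x4, takes a point from camera to world coordinates). Camera axes: x right, y down, z forward; pixel columns grow to the right and rows downward; lengths in mm; the calibration is good to about 2 mm. The wrist camera is an equidistant fisheye: a pixel r from the principal point sees the ray r / f radians off the axis. A picture is of the moment at which its call begins: read the wrist's pose just before it. camera_params takes no time and is no camera call; for the wrist camera it gives the pose at the moment of the call.
- bot.job_done(): hands the job in, once; it reports no verdict.
Trained networks look in the newest picture that a camera, given by its name, has taken for a name from the list of things; names that differ only in an ending like _2 or _b are one class to them, and where a whole thing is asked for, a point or a joint stands for the part that bears it (a point fixed in the world has none). Each returns a list of dicts, best first, with "confidence" (0 to 1); they miss things now and then, are a little off and sometimes report something else, mostly with a low value. They report only what shows in the picture. A call takes as long as a camera call.
- bot.boxes_of(label, camera): "box" ([left, top, right, bottom] in pixels, round what is visible of it).
- bot.regions_of(label, camera): "mask" (400x640 bool, what is visible of it) and "box" ([left, top, right, bottom] in pixels, round what is visible of it).
- bot.tip_of(label, camera): "centre" ([column, row] in pixels: a listed point, or the origin of a listed thing).
The state is a dict: "clock": time; "qpos": joint angles; "qvel": joint speeds; "joint_efforts": joint torques, N m; "ee_pos": TCP position; "tcp_rot": TCP orientation; "force": force on the tool from outside, world axes, zero at the start; "wrist_torque": the same for the moment, N m; "opening": finger opening in mm.
Only numpy, scipy, OpenCV 4.12 (cv2) and the standard library are available. Lean on these libraries where they do the work, as an engineer would, in place of code of your own. Each camera call takes 0.05 s, during which the arm holds its last target. There are 200 camera calls.

## Working session

There is one attempt and no reset: what is moved stays moved. The work goes in short steps, Python scripts to look and compute and a tool call to move; the robot and the scene stay as the last step left them, time stands still between calls to the robot, and variables do not carry over. Pictures are saved under pics/ and viewed, about 8 in all and at most 12, crops included, and the job is handed in when it is done.

Besides the shell and the picture viewer there is one more tool, called after "Emit:" as a command line: name --pt "numbers of a row" for each row, then --argument value for the rest. send_rows: Moves the arm, as the interface text tells. Its arguments: {"type":"object","properties":{"offset":{"type":"array","items":{"type":"array","items":{"type":"number"}}},"twist":{"type":"array","items":{"type":"number"}},"grip":{"type":"number"},"grip_force":{"type":"number"}},"required":["offset","twist"]}

```bash
mkdir -p pics; ls; python3 - <<'E'
from station import bot
import cv2,numpy as np
s=bot.sense();print(s['clock'],s['ee_pos'],s['tcp_rot'],s['force'],s['opening'])
for c in ['scene','top']:
    im=bot.get_image(c);cv2.imwrite(f'pics/{c}0.png',im)
    p=bot.camera_params(c);print(c,p['fx'],p['fy'],p['cx'],p['cy'],np.round(p['world_from_camera'],3).tolist())
    for l in ['lever_pivot','lever_tab','zero_key_top','bar_key_top','scale','weight_200_mid','weight_100_mid','loupe_mid','vial0_mid']:
        r=bot.tip_of(l,c); print(l,[(np.round(d['centre'],1).tolist(),round(d['confidence'],2)) for d in r[:2]])
print(bot.sense()['clock'])
E
```

```text
pics
0.0 [ 227.47535551 -581.64850025  247.28259261] [-5.07858971e-04  8.25904216e-01 -5.63809661e-01 -7.96010292e-04] [-0.36454834  0.06000479 -0.40369493] 85.62942584866607
scene 505.7352973822467 505.7352973822467 325.6146636540106 200.7253709494401 [[-0.814, -0.372, 0.446, 123.864], [-0.581, 0.549, -0.601, 527.937], [-0.021, -0.748, -0.663, 759.928], [0.0, 0.0, 0.0, 1.0]]
lever_pivot [([358.3, 216.6], 0.71)]
lever_tab [([377.1, 227.9], 0.68)]
zero_key_top [([404.4, 193.4], 0.38), ([376.2, 228.9], 0.33)]
bar_key_top [([410.9, 178.7], 0.42)]
scale [([351.1, 218.8], 0.86)]
weight_200_mid [([296.7, 257.0], 0.68)]
weight_100_mid [([408.1, 170.8], 0.41)]
loupe_mid [([341.1, 280.5], 0.8), ([407.7, 178.7], 0.59)]
vial0_mid [([373.3, 158.3], 0.54), ([376.8, 227.4], 0.45)]
top 413.6368293701309 413.6368293701309 318.88672833562845 193.05554870334487 [[-0.005, -0.987, 0.159, 424.022], [-1.0, 0.001, -0.021, -56.404], [0.02, -0.159, -0.987, 951.321], [0.0, 0.0, 0.0, 1.0]]
lever_pivot [([327.2, 220.9], 0.63)]
lever_tab [([313.7, 248.3], 0.81)]
zero_key_top [([269.3, 244.9], 0.66), ([369.9, 240.3], 0.41)]
bar_key_top [([398.8, 241.3], 0.45)]
scale [([343.4, 204.2], 0.84)]
weight_200_mid [([270.9, 243.2], 0.6), ([267.2, 200.3], 0.58)]
weight_100_mid [([422.2, 222.8], 0.48), ([327.7, 223.4], 0.18)]
loupe_mid [([270.5, 243.4], 0.55)]
vial0_mid [([418.5, 180.4], 0.65)]
1.0
```

```bash
cat > h.py <<'E'
import numpy as np,cv2
from scipy.optimize import least_squares
from scipy.spatial.transform import Rotation as R
from station import bot
L={'lever_pivot':(-35,52,50),'zero_key_top':(-93,-35,72),'bar_key_top':(-93,-92,64),'scale':(0,0,0)}
def tab(q,z=80,r=65): return (-35-r*np.cos(q-.6),52-r*np.sin(q-.6),z)
def s2w(p,S): c,s=np.cos(S[2]),np.sin(S[2]); return np.array([S[0]+c*p[0]-s*p[1],S[1]+s*p[0]+c*p[1],20+p[2]])
def proj(P,w):
    T=np.linalg.inv(P['world_from_camera']); c=T[:3,:3]@w+T[:3,3]
    return np.array([P['fx']*c[0]/c[2]+P['cx'],P['fy']*c[1]/c[2]+P['cy']])
E
python3 - <<'E'
from h import *
obs={'scene':{'lever_pivot':(358.3,216.6),'tab':(377.1,227.9),'zero_key_top':(404.4,193.4),'bar_key_top':(410.9,178.7)},
'top':{'lever_pivot':(327.2,220.9),'tab':(313.7,248.3),'zero_key_top':(369.9,240.3),'bar_key_top':(398.8,241.3)}}
P={c:bot.camera_params(c) for c in obs}
def f(S): return np.concatenate([proj(P[c],s2w(tab(.02) if l=='tab' else L[l],S))-o for c in obs for l,o in obs[c].items()])
best=least_squares(f,[560,-100,0],loss='soft_l1',x_scale=[10,10,.1]);S=best.x
print(S,np.round(f(S).reshape(-1,2),1).tolist())
for n,p in [('tab0',tab(.02)),('tab1.2',tab(1.2)),('key',L['zero_key_top'])]: print(n,s2w(p,S))
for c in obs:
    im=bot.get_image(c)
    for p in list(L.values())+[tab(.02)]+[(x,y,50) for x in(-130,110) for y in(-120,120)]:
        cv2.circle(im,tuple(int(round(v)) for v in proj(P[c],s2w(p,S))),1,(0,0,255),-1)
    cr=im[120:320,220:470]; cv2.imwrite(f'pics/{c}1.png',cv2.resize(cr,None,fx=3,fy=3,interpolation=cv2.INTER_CUBIC)[:600,:800])
E
```

```text
[ 5.46497904e+02 -1.39000218e+02  1.23480569e-01] [[-0.3, 1.5], [-0.6, -0.6], [-1.5, -0.6], [1.9, 1.2], [-0.3, 0.3], [-0.0, 0.2], [2.7, 2.4], [0.1, -1.9]]
tab0 [447.01621431 -63.05326093 100.        ]
tab1.2 [ 456.64181165 -134.73682327  100.        ]
key [ 458.51685592 -185.18825832   92.        ]
```

View pics/top1.png

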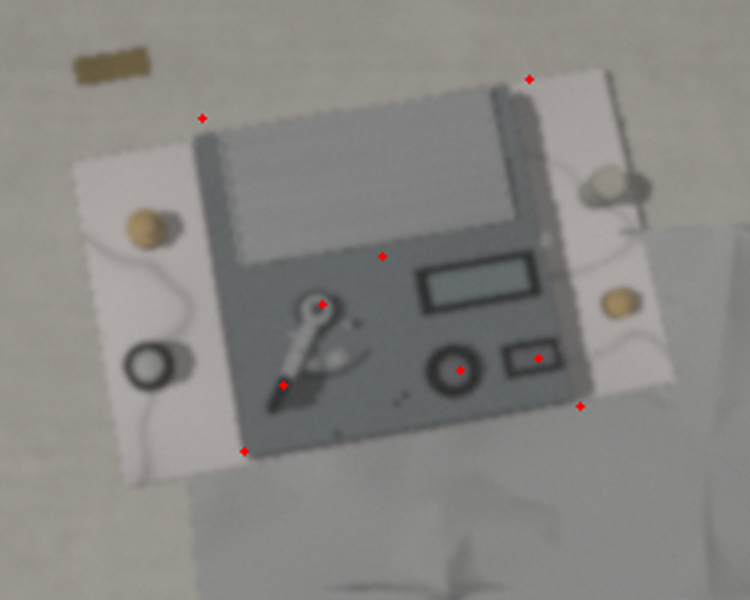

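View pics/scene1.png

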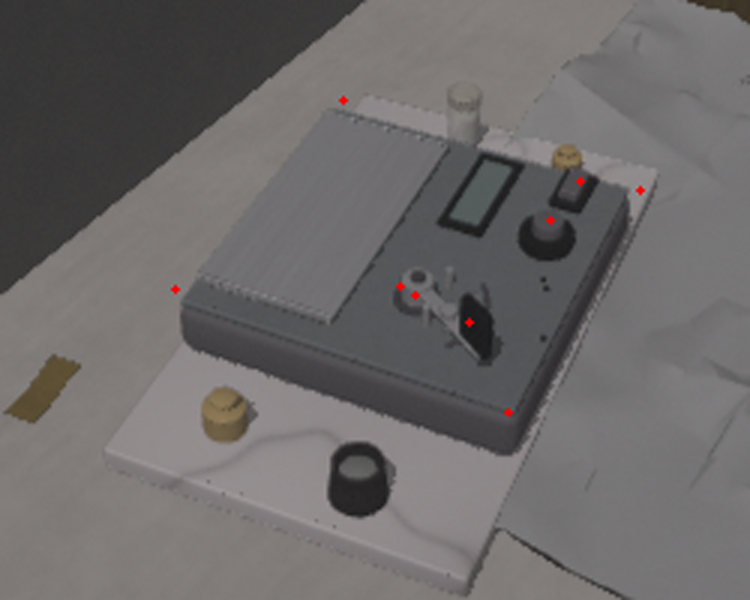

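The keys, lever and pan are all visible, but the fitted yaw looks a little small: the pan edge runs from (218,130) to (490,88) in the top crop. I'll refit with hand-read pan corners.

```bash
python3 - <<'E'
from h import *
pan={'BL':(105,100,60),'BR':(105,-100,60),'FR':(5,-100,60),'FL':(5,100,60)}
LL={**L,**pan}
c={'top':{'BL':(218,130),'BR':(490,88),'FR':(515,217),'FL':(240,264),'lever_pivot':(318,306),'zero_key_top':(455,368),'bar_key_top':(532,357)},
'scene':{'BL':(200,275),'FL':(330,319),'FR':(447,147),'BR':(328,112),'lever_pivot':(417,276),'zero_key_top':(550,216),'bar_key_top':(576,185)}}
P={k:bot.camera_params(k) for k in c}
def f(S,cams=('top','scene')): return np.concatenate([proj(P[k],s2w(LL[l],S))-(np.array(o)+1)/3-(219.67,119.67) for k in cams for l,o in c[k].items()])
for cams in [('top','scene'),('top',),('scene',)]:
    S=least_squares(f,[546,-139,.14],args=(cams,),loss='soft_l1',x_scale=[10,10,.1]).x
    print(S,np.round(f(S,cams).reshape(-1,2),1).tolist())
    for n,p in [('tab0',tab(.02)),('tab1.2',tab(1.2)),('key',L['zero_key_top'])]: print(n,s2w(p,S))
E
```

```text
[ 5.43391869e+02 -1.33709330e+02  1.63975813e-01] [[-0.2, -0.4], [-0.2, -1.0], [0.5, 0.7], [-0.1, 0.3], [-0.8, 1.6], [0.1, 0.6], [0.6, -0.1], [-1.8, -0.6], [0.2, -0.4], [1.0, -1.3], [-0.6, -1.0], [0.1, 8.1], [-0.4, 1.5], [-0.1, -1.4]]
tab0 [440.91708641 -61.85207117 100.        ]
tab1.2 [ 453.43684255 -133.08718147  100.        ]
key [ 457.35283446 -183.42134578   92.        ]
[ 5.43949407e+02 -1.33714950e+02  1.61773030e-01] [[-0.1, -0.8], [-0.0, -1.2], [0.5, 0.5], [-0.1, -0.0], [-0.8, 1.3], [0.0, 0.4], [0.5, -0.3]]
tab0 [441.63315855 -61.63213527 100.        ]
tab1.2 [ 453.99596893 -132.89465104  100.        ]
key [ 457.80107617 -183.23731931   92.        ]
[ 5.42658616e+02 -1.33215434e+02  1.65888343e-01] [[-1.6, -0.2], [0.4, -0.1], [1.0, -1.1], [-0.6, -0.7], [0.4, 8.4], [-0.2, 1.7], [-0.0, -1.2]]
tab0 [440.04659131 -61.55429223 100.        ]
tab1.2 [ 452.70256374 -132.76532786  100.        ]
key [ 456.71481402 -183.09191067   92.        ]
```

```bash
cat >> h.py <<'E'
S0=(543.4,-133.7,0.164)
def yaw(rot):
    v=R.from_quat([rot[1],rot[2],rot[3],rot[0]]).apply([1,0,0]); return np.arctan2(v[1],v[0])
def rows(start,way):
    """start, way: lists of (x,y,z,yaw); splits each leg in rows of <=48 mm, <=.14 rad; prints tool rows"""
    p=np.array(start,float)
    for w in way:
        d=np.array(w,float)-p; n=max(1,int(np.ceil(max(np.linalg.norm(d[:3])/48,abs(d[3])/.14))))
        for i in range(n):
            c,s=np.cos(p[3]),np.sin(p[3]); e=d/n
            print([round(float(v),4) for v in ((c*e[0]+s*e[1])/1e3,(s*e[0]-c*e[1])/1e3,-e[2]/1e3)],round(float(-e[3]),3)); p=p+d/n
        print('--',np.round(p,2))
def now():
    s=bot.sense(); print('t',round(s['clock'],2),'F',np.round(s['force'],1),'open',round(s['opening'],1)); return [*s['ee_pos'],yaw(s['tcp_rot'])]
E
python3 - <<'E'
from h import *
p=now();print(np.round(p,3))
rows(p,[(450,-250,200,-.7),(455,-30,170,-.43)])
E
```

```text
t 1.1 F [-0.4  0.1 -0.4] open 85.5
[ 227.678 -582.051  248.28    -1.198]
[-0.0254, -0.0364, 0.0054] -0.055
[-0.0233, -0.0378, 0.0054] -0.055
[-0.0212, -0.039, 0.0054] -0.055
[-0.019, -0.0401, 0.0054] -0.055
[-0.0167, -0.0411, 0.0054] -0.055
[-0.0144, -0.042, 0.0054] -0.055
[-0.0121, -0.0427, 0.0054] -0.055
[-0.0097, -0.0433, 0.0054] -0.055
[-0.0073, -0.0438, 0.0054] -0.055
-- [ 450.  -250.   200.    -0.7]
[-0.0276, -0.0343, 0.006] -0.054
[-0.0257, -0.0357, 0.006] -0.054
[-0.0237, -0.0371, 0.006] -0.054
[-0.0217, -0.0383, 0.006] -0.054
[-0.0196, -0.0394, 0.006] -0.054
-- [ 4.55e+02 -3.00e+01  1.70e+02 -4.30e-01]
```

Emit:
send_rows --pt "-0.025 -0.036 0.005" --pt "-0.023 -0.038 0.005" --pt "-0.021 -0.039 0.005" --pt "-0.019 -0.04 0.005" --pt "-0.017 -0.041 0.005" --twist '[-0.055, -0.055, -0.055, -0.055, -0.055]' --grip 1 --grip_force 40

```text
clock: 1.6
ee_pos: [348.5, -399.4, 221.8]
tcp_rot: [0.003, 0.894, -0.448, 0.0]
force: [1.1, -1.0, -0.1]
opening: 12.2
```

Emit:
send_rows --pt "-0.014 -0.042 0.005" --pt "-0.012 -0.043 0.005" --pt "-0.01 -0.043 0.005" --pt "-0.007 -0.044 0.005" --twist '[-0.055, -0.055, -0.055, -0.055]'

```text
clock: 2.0
ee_pos: [451.4, -246.4, 201.4]
tcp_rot: [0.003, 0.939, -0.343, 0.001]
force: [0.9, 0.1, -0.3]
opening: -0.2
```

Emit:
send_rows --pt "-0.027 -0.034 0.006" --pt "-0.026 -0.036 0.006" --pt "-0.024 -0.037 0.006" --pt "-0.022 -0.038 0.006" --pt "-0.02 -0.039 0.006" --twist '[-0.054, -0.054, -0.054, -0.054, -0.054]'

```text
clock: 2.5
ee_pos: [456.8, -17.9, 169.9]
tcp_rot: [0.003, 0.978, -0.207, 0.003]
force: [0.7, -1.3, -0.3]
opening: 0.1
```

```bash
python3 - <<'E'
from h import *
p=now();print(np.round(p,3))
P=bot.camera_params('wrist');im=bot.get_image('wrist')
print(P['fx'],P['cx'],P['cy'],np.round(P['world_from_camera'],3).tolist())
def pf(w):
    T=np.linalg.inv(P['world_from_camera']); c=T[:3,:3]@w+T[:3,3]
    r=np.hypot(c[0],c[1]); th=np.arctan2(r,c[2]); return np.array([P['cx'],P['cy']])+P['fx']*th*c[:2]/r
for q in [L['lever_pivot'],L['zero_key_top'],L['bar_key_top'],tab(.02,98),tab(.02,98,79),tab(.02,98,51),tab(1.2,98),(5,100,60),(5,-100,60)]:
    u=pf(s2w(q,S0)); cv2.circle(im,tuple(int(round(v)) for v in u),2,(0,0,255),-1)
cv2.imwrite('pics/w0.png',cv2.resize(im,None,fx=1.25,fy=1.25))
rows(p,[(450,-40,110,-.43)])
E
```

```text
t 2.5 F [ 0.7 -1.3 -0.3] open 0.1
[ 4.56813e+02 -1.79200e+01  1.69872e+02 -4.17000e-01]
309.70691628693146 324.0558904662844 207.5543409413341 [[0.914, -0.387, -0.12, 489.514], [-0.405, -0.867, -0.29, 55.485], [0.008, 0.313, -0.95, 294.934], [0.0, 0.0, 0.0, 1.0]]
[0.0014, 0.0115, 0.0299] 0.007
[0.0014, 0.0115, 0.0299] 0.007
-- [ 4.5e+02 -4.0e+01  1.1e+02 -4.3e-01]
```

View pics/w0.png

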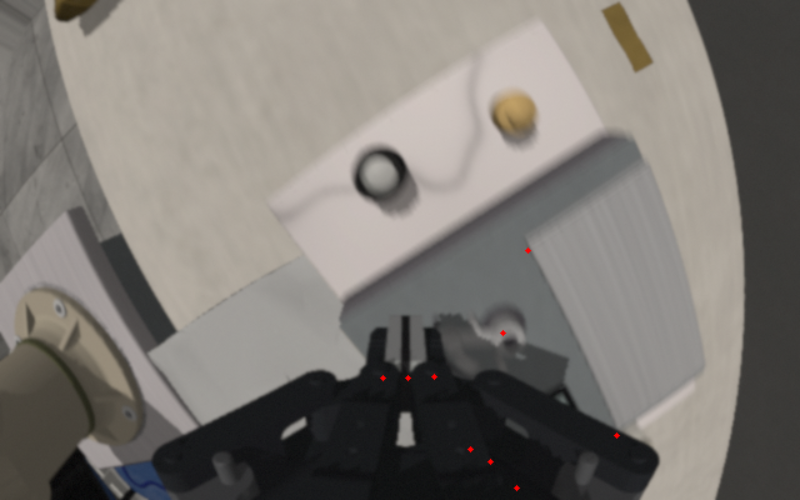

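The wrist view agrees with the fit: the pivot shows at (503,333) and the pan corner at (528,250). The shut fingers hide the tab. Next I'll descend and work out the push arc.

Emit:
send_rows --pt "0.0015 0.0115 0.031" --pt "0.0015 0.0115 0.031" --twist '[0.007, 0.007]'

```text
clock: 2.75
ee_pos: [453.8, -26.9, 110.3]
tcp_rot: [0.001, 0.979, -0.202, 0.008]
force: [1.6, -0.9, -0.4]
opening: -0.0
```

```bash
cat >> h.py <<'E'
def arc(q,off=15,r=65,z=108):
    t=q-.6-np.pi/2; pv=L['lever_pivot']
    p=(pv[0]-r*np.cos(q-.6)-off*np.cos(t),pv[1]-r*np.sin(q-.6)-off*np.sin(t),0)
    w=s2w(p,S0); return (w[0],w[1],z,q-.6+S0[2])
E
python3 - <<'E'
from h import *
p=now();print(np.round(p,3))
rows(p,[arc(q) for q in np.arange(0,1.21,.1)])
E
```

```text
t 2.75 F [ 1.6 -0.9 -0.4] open -0.0
[ 4.53771e+02 -2.69480e+01  1.10285e+02 -4.08000e-01]
[0.0025, 0.0208, 0.0023] 0.028
-- [ 4.478e+02 -4.706e+01  1.080e+02 -4.400e-01]
[-0.0012, 0.0066, -0.0] -0.1
-- [ 4.4396e+02 -5.2520e+01  1.0800e+02 -3.4000e-01]
[-0.0012, 0.0066, -0.0] -0.1
-- [ 4.4069e+02 -5.8330e+01  1.0800e+02 -2.4000e-01]
[-0.0012, 0.0066, -0.0] -0.1
-- [ 4.3801e+02 -6.4440e+01  1.0800e+02 -1.4000e-01]
[-0.0012, 0.0066, -0.0] -0.1
-- [ 4.3596e+02 -7.0780e+01  1.0800e+02 -4.0000e-02]
[-0.0012, 0.0066, -0.0] -0.1
-- [ 4.3455e+02 -7.7300e+01  1.0800e+02  6.0000e-02]
[-0.0012, 0.0066, -0.0] -0.1
-- [ 4.338e+02 -8.393e+01  1.080e+02  1.600e-01]
[-0.0012, 0.0066, -0.0] -0.1
-- [ 4.3372e+02 -9.0590e+01  1.0800e+02  2.6000e-01]
[-0.0012, 0.0066, -0.0] -0.1
-- [ 4.343e+02 -9.724e+01  1.080e+02  3.600e-01]
[-0.0012, 0.0066, -0.0] -0.1
-- [ 435.54 -103.79  108.      0.46]
[-0.0012, 0.0066, -0.0] -0.1
-- [ 437.43 -110.18  108.      0.56]
[-0.0012, 0.0066, -0.0] -0.1
-- [ 439.95 -116.36  108.      0.66]
[-0.0012, 0.0066, -0.0] -0.1
-- [ 443.07 -122.25  108.      0.76]
```

Emit:
send_rows --pt "0.001 0.008 0.002" --pt "0.001 0.008 0" --pt "0.001 0.004 0" --twist '[0.015, 0.015, 0]'

```text
clock: 3.05
ee_pos: [446.0, -47.8, 106.8]
tcp_rot: [0.001, 0.976, -0.219, 0.005]
force: [0.1, 5.6, -4.0]
opening: -0.2
```

Emit:
send_rows --pt "-0.001 0.007 0" --pt "-0.001 0.007 0" --pt "-0.001 0.007 0" --twist '[-0.1, -0.1, -0.1]'

```text
clock: 3.35
ee_pos: [437.9, -64.1, 110.0]
tcp_rot: [-0.001, 0.998, -0.065, 0.007]
force: [0.3, 2.9, -2.9]
opening: -0.0
```

```bash
python3 - <<'E'
from h import *
p=now();print(np.round(p,3))
pv=s2w(L['lever_pivot'],S0)
d=np.array(p[:2])-pv[:2]; print('r',np.hypot(*d),'q equiv off15', np.arctan2(d[1],d[0])-np.pi-S0[2]+.6+np.arctan2(15,65)+2*np.pi)
bot.get_image('scene'); im=bot.get_image('scene'); cv2.imwrite('pics/s2.png',cv2.resize(im[170:270,300:460],None,fx=4,fy=4,interpolation=cv2.INTER_CUBIC))
E
```

```text
t 3.35 F [ 0.3  2.9 -2.9] open -0.0
[ 4.37851e+02 -6.41360e+01  1.09956e+02 -1.30000e-01]
r 66.96759743403807 q equiv off15 6.579831864180848
```

View pics/s2.png

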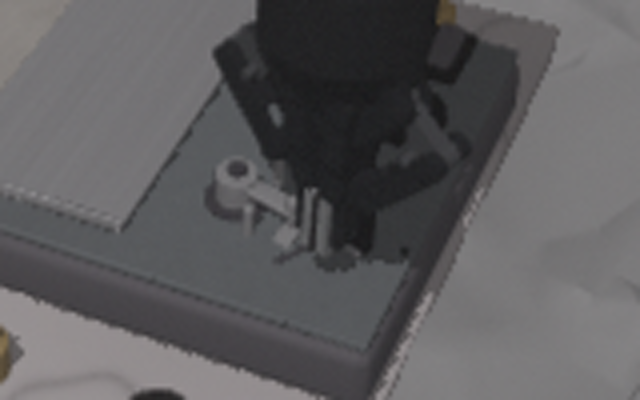

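The lever arm in the scene crop (from (237,172) towards (305,215)) has swung along with the finger, so q is about 0.3. I'll continue the arc.

Emit:
send_rows --pt "-0.001 0.007 0.001" --pt "-0.001 0.007 0.001" --pt "-0.001 0.007 0" --pt "-0.001 0.007 0" --twist '[-0.1, -0.1, -0.1, -0.1]'

```text
clock: 3.85
ee_pos: [436.1, -92.1, 111.4]
tcp_rot: [0.001, 0.991, 0.132, 0.009]
force: [-0.8, 6.0, -4.5]
opening: 0.3
```

Emit:
send_rows --pt "-0.001 0.007 0" --pt "-0.001 0.007 0" --pt "-0.001 0.007 0" --twist '[-0.1, -0.1, -0.1]'

```text
clock: 4.15
ee_pos: [440.4, -111.4, 112.6]
tcp_rot: [0.001, 0.96, 0.28, 0.008]
force: [-1.0, 0.2, 0.6]
opening: -0.1
```

```bash
python3 - <<'E'
from h import *
p=now();print(np.round(p,3))
pv=s2w(L['lever_pivot'],S0)
d=np.array(p[:2])-pv[:2]; print('r',np.hypot(*d),'q equiv off15', np.arctan2(d[1],d[0])-np.pi-S0[2]+.6+np.arctan2(15,65)+2*np.pi)
E
```

```text
t 4.15 F [-1.   0.2  0.6] open -0.1
[ 440.373 -111.419  112.581    0.567]
r 64.37363226419315 q equiv off15 1.033265150194116
```

The force has dropped to about zero, so the lever has snapped on. Backing off, lifting, then looking.

Emit:
send_rows --pt "0 -0.012 0" --pt "0 -0.012 -0.01" --pt "0 0 -0.04" --pt "0 0 -0.04" --twist '[0, 0, 0, 0]'

```text
clock: 4.55
ee_pos: [422.8, -88.8, 202.5]
tcp_rot: [-0.001, 0.963, 0.271, 0.005]
force: [1.1, -0.2, -0.4]
opening: 0.1
```

```bash
python3 - <<'E'
from h import *
p=now();print(np.round(p,3))
for c in ['scene','top']:
    P=bot.camera_params(c); im=bot.get_image(c)
    for l in ['lever_tab','lever_pivot','zero_key_top']: print(c,l,[(np.round(d['centre'],1).tolist(),round(d['confidence'],2)) for d in bot.tip_of(l,c)[:2]],'pred 1.2/.6',proj(P,s2w(tab(1.2) if l=='lever_tab' else L[l],S0)),proj(P,s2w(tab(.6),S0)))
    cv2.imwrite(f'pics/{c}3.png',cv2.resize(im[150:300,250:450],None,fx=3,fy=3,interpolation=cv2.INTER_CUBIC))
k=s2w(L['zero_key_top'],S0);print(k)
rows(p,[(k[0],k[1],190,.164-.0)])
a=cv2.imread('pics/scene3.png');b=cv2.imread('pics/top3.png');cv2.imwrite('pics/both3.png',cv2.resize(np.hstack([a,b]),(800,300)))
E
```

```text
t 4.55 F [ 1.1 -0.2 -0.4] open 0.1
[422.805 -88.837 202.485   0.548]
scene lever_tab [([391.9, 206.3], 0.56)] pred 1.2/.6 [392.41166193 205.07847455] [391.23239401 218.60205298]
scene lever_pivot [([356.8, 218.0], 0.85)] pred 1.2/.6 [359.14294833 220.08115208] [391.23239401 218.60205298]
scene zero_key_top [([404.6, 193.4], 0.47)] pred 1.2/.6 [402.9755183  193.46006073] [391.23239401 218.60205298]
top lever_tab [] pred 1.2/.6 [347.8857138  245.14904493] [331.19050809 253.71122522]
top lever_pivot [([325.5, 220.0], 0.59)] pred 1.2/.6 [325.24581153 223.57089902] [331.19050809 253.71122522]
top zero_key_top [] pred 1.2/.6 [371.79014113 243.28413001] [331.19050809 253.71122522]
[ 457.36216743 -183.41409626   92.        ]
[-0.0066, 0.0329, 0.0042] 0.128
[-0.0023, 0.0335, 0.0042] 0.128
[0.002, 0.0335, 0.0042] 0.128
-- [ 4.5736e+02 -1.8341e+02  1.9000e+02  1.6000e-01]
```

View pics/both3.png

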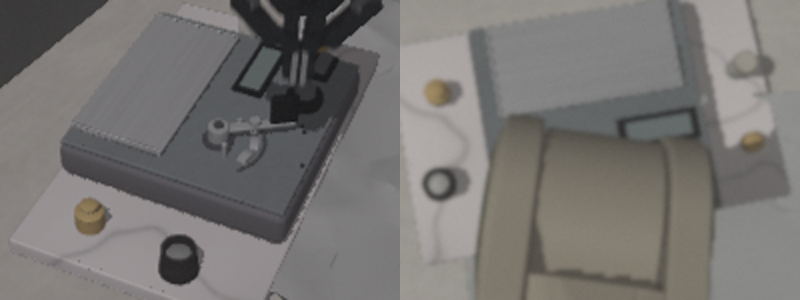

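The lever is at the right stop: the tab shows at (392,206) against a predicted (392.4,205.1). Now to the round key, with the jaw axis along the scale's x.

Emit:
send_rows --pt "-0.0066 0.033 0.004" --pt "-0.0023 0.0335 0.004" --pt "0.002 0.0335 0.004" --twist '[0.128, 0.128, 0.128]'

```text
clock: 5.25
ee_pos: [457.9, -181.6, 185.9]
tcp_rot: [-0.003, 0.997, 0.081, 0.003]
force: [0.0, 0.4, 0.9]
opening: -0.4
```

```bash
python3 - <<'E'
from h import *
p=now();print(np.round(p,3))
rows(p,[(457.4,-183.4,150,.164),(457.4,-183.4,120,.164)])
im=bot.get_image('scene');P=bot.camera_params('scene')
for l in ['zero_key_top','lever_tab']: print(l,[(np.round(d['centre'],1).tolist(),round(d['confidence'],2)) for d in bot.tip_of(l,'scene')[:2]])
E
```

```text
t 5.25 F [0.  0.4 0.9] open -0.4
[ 4.57885e+02 -1.81607e+02  1.85922e+02  1.63000e-01]
[-0.0008, 0.0017, 0.0359] -0.001
-- [ 4.574e+02 -1.834e+02  1.500e+02  1.600e-01]
[0.0, 0.0, 0.03] -0.0
-- [ 4.574e+02 -1.834e+02  1.200e+02  1.600e-01]
zero_key_top [([403.0, 193.8], 0.63)]
lever_tab [([389.1, 205.0], 0.57), ([357.1, 215.4], 0.39)]
```

Emit:
send_rows --pt "-0.001 0.002 0.036" --pt "0 0 0.03" --pt "0 0 0.002" --twist '[0, 0, 0]'

```text
clock: 5.7
ee_pos: [456.9, -182.0, 114.9]
tcp_rot: [-0.004, 0.997, 0.083, 0.003]
force: [0.2, -0.6, 0.5]
opening: -0.0
```

```bash
python3 - <<'E'
from h import *
p=now();print(np.round(p,3)); rows(p,[(457.4,-183.4,112,.164)])
im=bot.get_image('scene'); cv2.imwrite('pics/s4.png',cv2.resize(im[120:240,330:470],None,fx=5,fy=5,interpolation=cv2.INTER_CUBIC))
E
```

```text
t 5.7 F [ 0.2 -0.6  0.5] open -0.0
[ 4.56882e+02 -1.82031e+02  1.14864e+02  1.67000e-01]
[0.0003, 0.0014, 0.0029] 0.003
-- [ 4.574e+02 -1.834e+02  1.120e+02  1.600e-01]
```

View pics/s4.png

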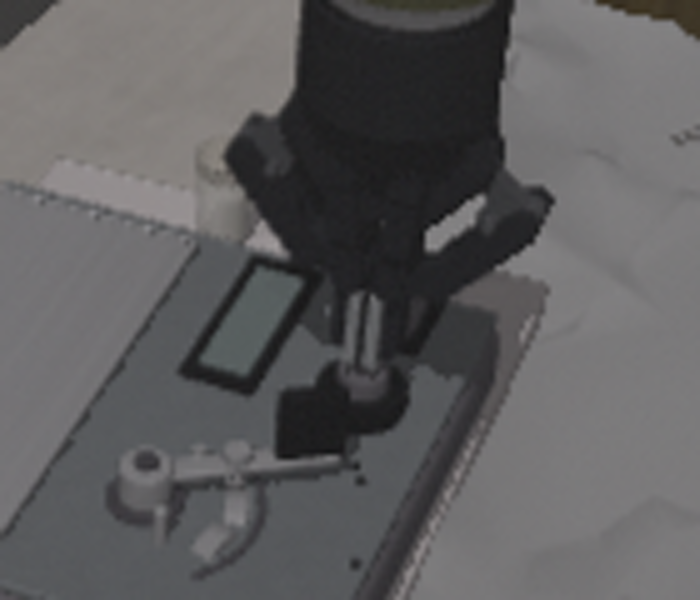

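The fingertips sit right over the round key at (365,375) and are about as wide as it; the lever is at the right stop. Pressing slowly.

Emit:
send_rows --pt "0 0.001 0.003" --pt "0 0 0.002" --pt "0 0 0.002" --twist '[0, 0, 0]'

```text
clock: 6.05
ee_pos: [459.5, -182.5, 112.3]
tcp_rot: [-0.003, 0.996, 0.084, 0.005]
force: [-0.2, 0.3, -0.1]
opening: -0.2
```

Emit:
send_rows --pt "0 0 0.002" --pt "0 0 0.002" --twist '[0, 0]'

```text
clock: 6.25
ee_pos: [460.5, -182.7, 109.6]
tcp_rot: [-0.002, 0.996, 0.085, 0.006]
force: [0.8, -0.4, 0.2]
opening: 0.1
```

Emit:
send_rows --pt "0 0 0.002" --twist '[0]'

```text
clock: 6.35
ee_pos: [460.7, -182.8, 107.8]
tcp_rot: [-0.002, 0.996, 0.085, 0.006]
force: [-1.1, 0.6, 2.4]
opening: 0.2
```

Emit:
send_rows --pt "-0.001 0 0.002" --pt "-0.001 0 0.002" --twist '[0, 0]'

```text
clock: 6.55
ee_pos: [460.2, -183.0, 104.5]
tcp_rot: [-0.002, 0.996, 0.085, 0.008]
force: [1.5, 0.9, 3.2]
opening: -0.0
```

Emit:
send_rows --pt "-0.001 0 0.0025" --pt "-0.001 0 0.0025" --twist '[0, 0]'

```text
clock: 6.75
ee_pos: [460.4, -183.0, 102.3]
tcp_rot: [-0.001, 0.996, 0.085, 0.01]
force: [-11.6, 7.3, 38.8]
opening: -0.1
```

It bottomed out (about 6 mm of travel, then a hard stop). Letting it up.

Emit:
send_rows --pt "0 0 -0.004" --pt "0 0 -0.01" --pt "0 0 -0.03" --pt "0 0 -0.045" --pt "0 0 -0.045" --twist '[0, 0, 0, 0, 0]'

```text
clock: 7.25
ee_pos: [452.5, -182.5, 234.5]
tcp_rot: [-0.004, 0.996, 0.085, 0.003]
force: [1.2, -1.3, 1.0]
opening: 0.0
```

Emit:
send_rows --pt "-0.01 0.045 -0.01" --pt "-0.01 0.045 -0.01" --pt "-0.01 0.045 -0.01" --pt "0 0.045 0" --pt "0 0.04 0" --twist '[0.05, 0.05, 0.05, 0.05, 0.05]'

```text
clock: 7.75
ee_pos: [441.6, -406.8, 274.2]
tcp_rot: [-0.002, 0.999, -0.037, 0.008]
force: [0.8, -0.0, 0.1]
opening: 0.2
```

```bash
python3 - <<'E'
from h import *
p=now();print(np.round(p,3))
ims=[]
for c in ['scene','top']:
    P=bot.camera_params(c); im=bot.get_image(c)
    for l in ['lever_tab','lever_pivot','zero_key_top','bar_key_top','weight_200_mid','weight_100_mid','loupe_mid','vial0_mid']: print(c,l,[(np.round(d['centre'],1).tolist(),round(d['confidence'],2)) for d in bot.tip_of(l,c)[:2]],np.round(proj(P,s2w(tab(1.2) if l=='lever_tab' else L.get(l,(0,0,0)),S0)),1))
    old=cv2.imread(f'pics/{c}0.png'); ims.append(np.vstack([i[120:320,220:470] for i in (old,im)]))
cv2.imwrite('pics/end.png',cv2.resize(np.hstack(ims),None,fx=1.5,fy=1.5,interpolation=cv2.INTER_CUBIC))
E
```

```text
t 7.75 F [ 0.8 -0.   0.1] open 0.2
[ 4.41605e+02 -4.06787e+02  2.74233e+02 -7.50000e-02]
scene lever_tab [([391.8, 203.4], 0.57), ([375.9, 159.3], 0.32)] [392.4 205.1]
scene lever_pivot [([361.1, 216.8], 0.79)] [359.1 220.1]
scene zero_key_top [([402.7, 192.2], 0.66), ([339.5, 281.1], 0.64)] [403.  193.5]
scene bar_key_top [([412.0, 181.6], 0.55)] [411.8 180.3]
scene weight_200_mid [([296.7, 255.7], 0.58)] [353.1 216.9]
scene weight_100_mid [([391.1, 204.1], 0.54), ([410.0, 172.7], 0.53)] [353.1 216.9]
scene loupe_mid [([341.3, 284.8], 0.62)] [353.1 216.9]
scene vial0_mid [([371.1, 156.3], 0.58), ([411.7, 173.9], 0.51)] [353.1 216.9]
top lever_tab [([348.1, 246.3], 0.64)] [347.9 245.1]
top lever_pivot [([328.3, 223.4], 0.66)] [325.2 223.6]
top zero_key_top [([370.6, 241.6], 0.43)] [371.8 243.3]
top bar_key_top [([396.4, 239.9], 0.53)] [397.9 238.9]
top weight_200_mid [([266.2, 194.6], 0.53)] [344.4 206.5]
top weight_100_mid [([424.4, 222.6], 0.44)] [344.4 206.5]
top loupe_mid [([269.6, 243.6], 0.75), ([343.5, 205.1], 0.63)] [344.4 206.5]
top vial0_mid [([415.9, 180.5], 0.49)] [344.4 206.5]
```

View pics/end.png

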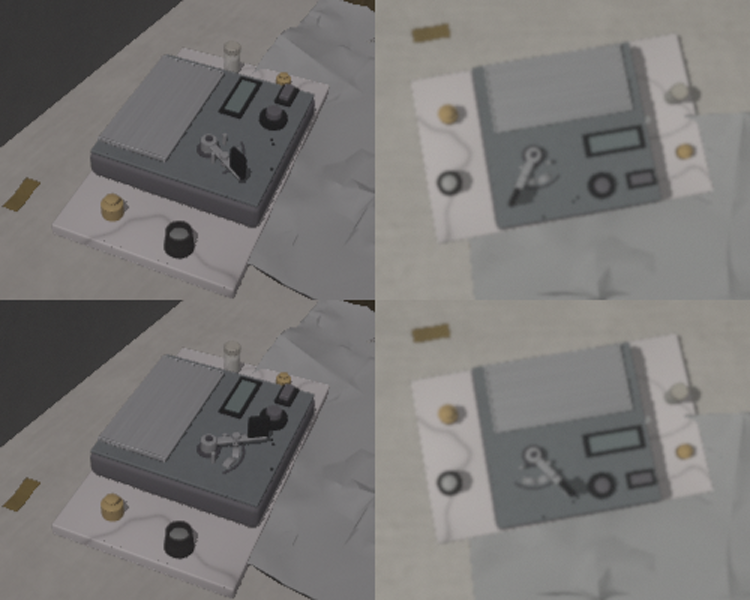

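The before and after views match except for the lever, which is now at the right stop. The scale and the items beside it haven't visibly moved, and the arm is clear. Handing in.

```bash
python3 -c "
from station import bot
print(bot.job_done())"
```

```text
the job is handed in; nothing more can be done
None
```

The lever is at the right stop (two dots), the round key was pressed fully down and let up, and I handed the job in at about 8 s of the 48 s allowed.

- **Lever:** I pushed the tab round its arc with the shut fingertips until the force dropped to about zero, then backed off. Both cameras, checked again at the end, show it within about 2 pixels of where the right stop should be.
- **Round key:** It gave way for about 6 mm at roughly 3 N, then hit a firm stop. That stop read 39 N upward and 14 N sideways at the wrist for a moment. This was harder than I intended and close to the 40 N limit, although it was fingertip contact and under the 20 N that might slide the scale. I judged the press from travel and force, since the images do not show key travel directly.
- **Everything else:** The before and after pictures show no visible movement of the scale, weights, loupe or vial. The oblong key was not touched.
- **Disagreements:** The networks gave a few wrong secondary guesses, and the best guess for the small weight in the last side-camera picture was the lever tab. The pictures themselves were clear.

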